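# Open the fuse hatch of a battery pack by its concealed catch

## Task

The grey fuse hatch on top of the red and black battery pack is held shut by a concealed catch: a black push pad, sunk a little below the flat black strip in front of the hatch and sitting somewhere along it, to be found by touch. Feel gently along the strip with the fingertips until you come to the pad, press it in so that the hatch springs wide open, then let the pad come back up and draw the hand clear. Never knock or lean hard on the pack, do not pick up or shift the pack, and leave everything that lies on it and around it where it is.

Things in the scene. Friction and masses are not known exactly. Their poses are not given: they have to be found in the camera images.
- pack: Loose battery pack of about 5 kg, 240 (x) by 360 (y) by 105 mm high: red ribbed tub, flat black deck on top. Origin: centre of its underside; z up, x from the catch strip towards the hatch, away from the robot (yaw within 0.3 rad). On the deck in x, y: black catch strip x -105 to -53, y -74 to 74; grey hatch x -40 to 65, y -99 to 99. Otherwise flat but for handle, connector, dish and four flush screws.
- strip_mid (a point): Middle of the flat black catch strip, on its surface, 104.5 mm above the bench; axes as the pack's. The strip is 148 mm (y) by 52 mm (x), 0.5 mm below the deck. In it lies the catch: a black push pad 50 (y) by 40 mm (x) in a well 52 by 42. Its centre is at x = 0 and anywhere from y -50 to 50 mm, different each time. Its face is 3 mm below the strip; all else there is rigid.
- catch (a joint): How far the push pad is pressed down, in m: 0 at rest, 0.007 fully in. It is sprung: starts to give at about 2.4 N, takes 6.6 N fully in, and comes back up when released. The hatch is let go at about 0.004 to 0.005 (5 to 5.5 N).
- hatch (a joint): Opening angle of the grey hatch in rad: 0 shut and flush, 1.35 wide open at its stop. A light spring swings it up by itself within about a second once the catch lets go, and holds it open. Its hinge lies along y at its far edge, so the near edge rises.
- hatch_edge (a point): Middle of the near edge of the hatch, on its upper face, 40 mm behind the middle of the catch strip when shut; the hatch is 105 mm deep from here to its hinge.
- strip_left (a point): Left (+y) end of the catch strip, on its surface, half-way across its width; 74 mm from its middle.
- handle_mid (a point): Middle of the grip of the pack's upright black carry handle, a bar 16 mm thick and 146 mm long along the pack's y, 50 mm tall over the deck, behind the hatch. Not to be used.
- connector_top (a point): Centre of the top of the black output connector fixed on the deck to the left of the hatch, about 90 (x) by 62 (y) by 44 mm tall with its metal flange.
- dish: Loose small steel screw dish, 60 mm across and 22 mm high, standing on the deck of the pack to the right of the hatch. Origin: centre of its underside. Leave alone.
- tape: Loose yellow roll of tape, 68 mm across, 19 mm high, lying flat on the bench to the left of the pack. Origin: centre of its underside. Leave alone.
- cell: Loose blue battery cell, 21 mm across, 71 mm tall, standing upright on the bench to the right of the pack. Origin: centre of its foot. Leave alone.
- screwdriver: Loose screwdriver with a red handle, 200 mm long, lying on the bench in front of the pack. Leave alone.
- pliers: Loose pliers with blue grips, about 200 mm long, 62 mm wide, 14 mm high, lying on the bench at the left. Leave alone.
- meter: Loose yellow multimeter, 165 by 80 by 47 mm high, lying on its back on the bench at the right. Leave alone.
- jar: Loose amber glass jar with a white lid, 56 mm across, 60 mm tall, standing at the left. Leave alone.

How it is judged:
On the way, in this order (a step that is already met when the one before it is completed fails the run):
1. the push pad of the catch is pressed in with the fingers (value of joint catch above 0.003 m and contact force between the fingers and pack above 0.5 N), for 0.04 s.
2. the hatch has sprung open (value of joint hatch above 1.2 rad), for 0.1 s.
At the end, for the whole second after the job is handed in: the hatch stands open by more than 1.2 rad, the push pad is back up (within 1 mm), the pack rests within 12 mm of where it stood, upright, and the dish, tape, cell, screwdriver, pliers, meter and jar are within 15 mm of where they were (value of joint hatch above 1.2 rad and value of joint catch below 0.001 m and distance of pack from where it was at the start of the episode below 0.012 m and angle between pack's own z axis and vertical below 0.03 rad and linear speed of pack below 0.01 m/s and distance of each of dish, tape, cell, screwdriver, pliers, meter, jar from where it was at the start of the episode below 0.015 m); the robot touches nothing.
It fails at once if the battery pack is picked up, tipped or shifted by more than 12 mm (distance of pack from where it was at the start of the episode above 0.012 m or angle between pack's own z axis and vertical above 0.05 rad).
It fails at once if the fingers knock or lean on the pack with more than 150 N (contact force between the fingers and pack above 150 N).
It fails at once if a tool or part lying about is picked up or shifted by more than 15 mm (distance of any of dish, tape, cell, screwdriver, pliers, meter, jar from where it was at the start of the episode above 0.015 m).
It also fails if it takes over 48 s, if anything falls off the work surface, if the arm or the gripper's body presses on something with over 40 N, if the wrist force passes 120 N, or if a joint passes its speed limit or range.

## Robot

A 7-joint arm with a two-finger parallel gripper is mounted at the origin on the work surface. World frame = base frame: x ahead of the robot, y to its left, z up, the work surface at z = 0. Lengths are in m, angles in rad, forces in N, time in s.
With the tool pointing down it reaches from about 0.425 to 0.8 m from the base axis. Payload 8.3 kg.
Tool frame: the origin (TCP) lies midway between the tips of the shut fingers; the grasp point (between the pads) lies 19 mm behind it; z points along the fingers, y is the direction in which the jaws open and shut (so a half turn about z gives the same grasp; the last joint's range is limited). The gripper opens to 85 mm and grips with 20 to 120 N. Pads are 22 mm wide; open, the fingers measure 114 mm over their backs; the gripper's body (76 mm by 85 mm) begins 54 mm behind the grasp point. The pads swing forward as they close: fully open they stand 13 mm farther back than shut.
Start: joints at [1.101, 0.383, 0.016, 1.37, -0.006, 1.388, -0.046], TCP at [0.247, -0.574, 0.231] pointing down, gripper open.
Joint ranges: [-2.95, 2.95], [-0.25, 2.06], [-1.52, 1.56], [0.18, 2.33], [-1.44, 4.58], [0.02, 2.06], [-3.01, 3.01]. Speed limits (rad/s): [2.39, 2.39, 3.01, 3.01, 3.14, 3.14, 3.14].

## Interface

Orientations are given as [roll, pitch, yaw] about the fixed x, y, z axes, in that order (R = Rz(yaw) Ry(pitch) Rx(roll)).
In Python, from station import manip gives the robot as it stands. The module is installed in compiled form; this text tells all that it offers.
- The arm moves only by the tool arm_command, never from a script. Its argument "plan" is a list of rows, each a list of 2 entries, a list of its own where there are three numbers: the shift along the tool's x, y, z in mm, then the turn, a rotation vector about the tool's x, y, z in rad. In form: [[[x, y, z], [ax, ay, az]], ...]. A call has exactly 8 rows; each row shifts and turns the commanded pose from where the row before left it, along the tool's axes as they then stand; what a row does not reach is not made up. A row lasts 1/12 s, in which the tool goes at most 41.7 mm and 7.16 degrees, less where a joint would pass 70% of its speed; a pose out of reach is approached as far as the arm can. A call with a gripper value outside its range is refused whole. "hand" is the gripper's target within -1 to 1 (fully open at 1, half-way at 0, shut at -1), set as the call begins (left out, the last holds). The fingers move at their own pace and stop on an object; the grip force is fixed at half the most. Time passes only in rows, so rows that do not move let the fingers close, or fill a call up. It gives the time, the measured TCP pose, the force and the opening at its end, in the units of the state.
- manip.get_state(): the state, without advancing time (a new reading comes with each control period).
- manip.read_camera(name): name is "side" or "top" or "wrist"; returns a dict with "color" (400x640x3 uint8, red, green, blue), "vertical_fov" (degrees; the focal length in pixels is half the picture's height over the tangent of half this angle, whatever the lens; pixels are square), "cx", "cy" (the principal point, pixels), "R" (3x3) and "t" (3): a world point X has camera coordinates R X + t; the wrist camera has in their place "mount" (4x4, takes a point from camera to tool coordinates, whose origin is the TCP and whose axes are the flange's). Camera axes: x right, y down, z forward; pixel columns grow to the right and rows downward; lengths in m; the calibration is good to about 2 mm. A picture is of the moment at which its call begins: read the wrist's pose just before it. There is no depth.
- manip.finish_job(): hands the job in, once; it reports no verdict.
The state is a dict: "clock": time; "q": joint angles; "qd": joint speeds; "joint_torque": joint torques, N m; "tcp_pos": TCP position; "tcp_rot": TCP orientation; "contact_force": force on the tool from outside, world axes, zero at the start; "torque": the same for the moment, N m; "grip_width": opening from 0.0 (shut) to 1.0 (fully open).
Only numpy, scipy, OpenCV 4.12 (cv2) and the standard library are available. Lean on these libraries where they do the work, as an engineer would, in place of code of your own. Each camera call takes 0.05 s, during which the arm holds its last target. There are 200 camera calls.

## Working session

There is one attempt and no reset: what is moved stays moved. The work goes in short steps, Python scripts to look and compute and a tool call to move; the robot and the scene stay as the last step left them, time stands still between calls to the robot, and variables do not carry over. Pictures are saved under pics/ and viewed, about 8 in all and at most 12, crops included, and the job is handed in when it is done.

Besides the shell and the picture viewer there is one more tool, called after ">>>" as name(argument=value, ...), one argument or row to a line, values as JSON. arm_command: Moves the arm, as the interface text tells. Its arguments: {"type":"object","properties":{"plan":{"type":"array"},"hand":{"type":"number"}},"required":["plan"]}

```bash
mkdir -p pics; cat > h.py <<'E'
from station import manip
import numpy as np, cv2
from scipy.spatial.transform import Rotation as Ro
def snap(n,f):
    s=manip.get_state(); c=manip.read_camera(n); np.save('pics/'+f+'.npy',{'c':c,'s':s},allow_pickle=True)
    cv2.imwrite('pics/'+f+'.png',c['color'][:,:,::-1]); return c,s
def load(f): d=np.load('pics/'+f+'.npy',allow_pickle=True).item(); return d['c'],d['s']
def ray(c,s,u,v):
    f=200/np.tan(np.radians(c['vertical_fov'])/2); d=np.array([(u-c['cx'])/f,(v-c['cy'])/f,1])
    if 'R' in c:
        R=np.array(c['R']); return -R.T@np.array(c['t']), R.T@d
    M=np.array(c['mount']); T=np.eye(4); T[:3,:3]=Ro.from_euler('xyz',s['tcp_rot']).as_matrix(); T[:3,3]=s['tcp_pos']; T=T@M
    return T[:3,3],T[:3,:3]@d
def at_z(c,s,u,v,z):
    o,d=ray(c,s,u,v); return o+d*(z-o[2])/d[2]
E
python3 - <<'E'
from h import *
for n in('top','side'):
    c,s=snap(n,n+'0'); print(n,c['vertical_fov'],c['cx'],c['cy'],-np.array(c['R']).T@c['t'])
print(s)
E
```

```text
top 52.77657452586707 316.8901191633554 191.78619131980352 [ 0.31326438 -0.0265029   1.23420065]
side 44.74120865354317 328.60849445832554 198.609208019955 [ 0.27333116 -1.19009981  0.80904609]
{'clock': 0.05, 'q': array([ 1.10107863,  0.38423922,  0.01641339,  1.37115577, -0.00629466,
        1.38821609, -0.04652027]), 'qd': array([ 0.00030141,  0.00011757, -0.00086867, -0.00026493,  0.00082237,
        0.00055376,  0.00168057]), 'joint_torque': array([ 3.17524151e-03, -6.29703569e+01,  8.48343428e-01, -3.73128033e+01,
        1.67928915e-02,  1.10630706e-02,  1.17377258e-04]), 'tcp_pos': array([ 0.24711395, -0.5735194 ,  0.2302778 ]), 'tcp_rot': array([-3.13962505e+00,  5.61742803e-05,  4.06825628e-01]), 'contact_force': array([-0.1415237 ,  0.5792658 , -0.22916563]), 'torque': array([ 0.03028571,  0.03245663, -0.04624511]), 'grip_width': 0.9984366710023731}
```

View pics/top0.png

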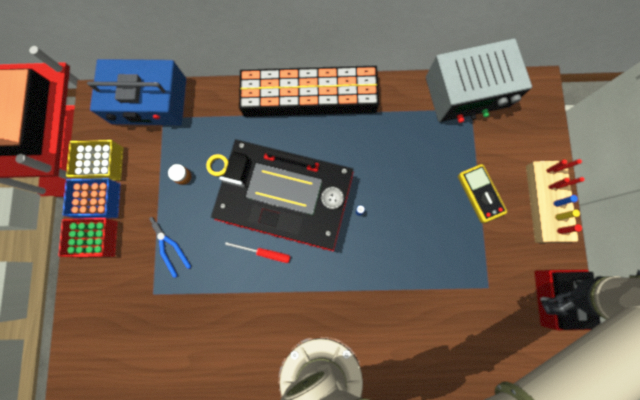

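View pics/side0.png

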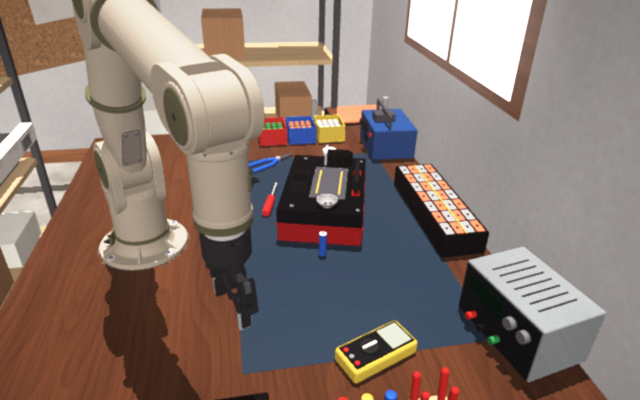

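The top view shows the pack centred near (283,195), turned slightly, with the hatch near (283,188), the strip near (270,217), the dish at (333,197) and the screwdriver at (258,252). I'll enlarge that area.

```bash
python3 - <<'E'
from h import *
c,s=load('top0'); im=c['color'][130:260,195:365,::-1]
im=cv2.resize(im,None,fx=4.5,fy=4.5,interpolation=cv2.INTER_CUBIC)
im=np.clip(255*(im/255.)**0.55,0,255).astype(np.uint8)
cv2.imwrite('pics/top0c.png',im)
E
```

```text
(no output)
```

View pics/top0c.png

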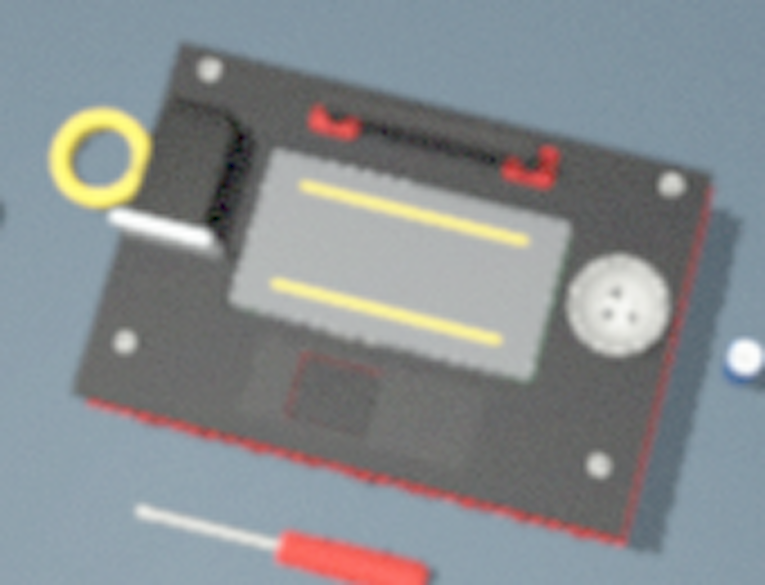

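The crop shows the hatch corners at (272,150), (571,222), (532,380) and (232,305). The deck corners are at (182,43), (710,175) and (75,393). On the strip there's a faint, darker square that could be the pad, about (288..380, 352..432), centred near (335,392). I still need to confirm it by touch.

```bash
python3 - <<'E'
from h import *
c,s=load('top0')
P=lambda u,v,z=.105: at_z(c,s,195+(u+.5)/4.5-.5,130+(v+.5)/4.5-.5,z)
img=[P(*p) for p in [(272,150),(571,222),(532,380),(232,305),(182,43),(710,175),(75,393),(627,540)]]
mod=np.array([(65,99),(65,-99),(-40,-99),(-40,99),(120,180),(120,-180),(-120,180),(-120,-180)])/1e3
W=np.array(img)[:,:2]
mc,wc=mod.mean(0),W.mean(0); A=mod-mc;B=W-wc
yaw=np.arctan2((A[:,0]*B[:,1]-A[:,1]*B[:,0]).sum(),(A*B).sum())
R=np.array([[np.cos(yaw),-np.sin(yaw)],[np.sin(yaw),np.cos(yaw)]]); t=wc-R@mc
print('yaw',yaw,'pack',t,'res mm',np.round((W-(mod@R.T+t))*1e3,1).tolist())
q=P(335,392,.1015)[:2]; print('pad',q,'in pack',R.T@(q-t)); print('strip mid',R@[-.079,0]+t, np.linalg.norm(q))
for n,p in dict(l=(245,375),r=(480,430),).items(): print(n,R.T@(P(*p)[:2]-t))
c,s=snap('side','x') if 0 else (c,s)
M=np.array(manip.read_camera('wrist')['mount']);print(M.round(3))
E
```

```text
yaw -0.27193502251338375 pack [0.53203886 0.09549494] res mm [[0.1, 2.0], [0.8, 0.8], [0.9, -0.6], [0.2, -1.6], [-0.7, -1.4], [-1.9, 4.0], [1.5, -2.4], [-1.0, -0.9]]
pad [0.4636156  0.13473365] in pack [-0.07644826  0.0194186 ]
strip mid [0.45594187 0.11671401] 0.48279662382261757
l [-0.08039327  0.07692094]
r [-0.07738898 -0.07576789]
[[ 0.    -0.965 -0.261  0.068]
 [ 1.     0.     0.    -0.002]
 [-0.    -0.261  0.965 -0.142]
 [ 0.     0.     0.     1.   ]]
```

The fit is consistent: residuals are 4 mm or less and the strip ends land at ±76 mm. The pad candidate is at pack y of about +19 mm. I'll turn the jaw axis along pack x (tool yaw about 1.30), shut the fingers, then travel across high up.

>>> arm_command(
  plan=[
    [[0,0,0],[0,0,-0.11]],
    [[0,0,0],[0,0,-0.11]],
    [[0,0,0],[0,0,-0.11]],
    [[0,0,0],[0,0,-0.11]],
    [[0,0,0],[0,0,-0.11]],
    [[0,0,0],[0,0,-0.11]],
    [[0,0,0],[0,0,-0.11]],
    [[0,0,0],[0,0,-0.12]],
  ],
  hand=-1,
)

```text
clock: 0.82
tcp_pos: [0.2472, -0.5738, 0.2308]
tcp_rot: [-3.141, -0.001, 1.302]
contact_force: [0.3, 0.5, 0.4]
grip_width: -0.001
```

>>> arm_command(
  plan=[
    [[35,11,0],[0,0,0]],
    [[35,11,0],[0,0,0]],
    [[35,11,0],[0,0,0]],
    [[35,11,0],[0,0,0]],
    [[35,11,0],[0,0,0]],
    [[35,11,0],[0,0,0]],
    [[35,11,0],[0,0,0]],
    [[35,11,0],[0,0,0]],
  ],
)

```text
clock: 1.48
tcp_pos: [0.4083, -0.3265, 0.2312]
tcp_rot: [-3.141, 0.0, 1.297]
contact_force: [1.4, -0.9, 0.2]
grip_width: -0.001
```

>>> arm_command(
  plan=[
    [[35,11,0],[0,0,0]],
    [[35,11,0],[0,0,0]],
    [[35,11,0],[0,0,0]],
    [[35,11,0],[0,0,0]],
    [[30,-11,0],[0,0,0]],
    [[30,-11,0],[0,0,0]],
    [[30,-11,0],[0,0,0]],
    [[30,-11,0],[0,0,0]],
  ],
)

```text
clock: 2.15
tcp_pos: [0.4777, -0.0763, 0.231]
tcp_rot: [-3.141, 0.0, 1.297]
contact_force: [1.2, -0.1, 0.8]
grip_width: 0.001
```

>>> arm_command(
  plan=[
    [[30,-11,0],[0,0,0]],
    [[30,-11,0],[0,0,0]],
    [[30,-11,0],[0,0,0]],
    [[20,-11,0],[0,0,0]],
    [[0,0,0],[0,0,0]],
    [[0,0,0],[0,0,0]],
    [[0,0,0],[0,0,0]],
    [[0,0,0],[0,0,0]],
  ],
)

```text
clock: 2.82
tcp_pos: [0.4657, 0.0385, 0.2311]
tcp_rot: [-3.141, 0.0, 1.295]
contact_force: [-1.2, -0.3, 0.7]
grip_width: 0.003
```

```bash
python3 - <<'E'
from h import *
c,s=snap('wrist','w1'); print(s['tcp_pos'],s['tcp_rot'],s['contact_force'],s['q'].round(2))
im=np.clip(255*(c['color'][:,:,::-1]/255.)**0.5,0,255).astype(np.uint8)
cv2.imwrite('pics/w1g.png',im)
E
```

```text
[0.46565232 0.038486   0.23111477] [-3.14125787e+00  2.75937414e-04  1.29468472e+00] [-1.17197522 -0.26129711  0.67013085] [ 0.43  0.08 -0.6   1.76  0.05  1.32 -0.46]
```

View pics/w1g.png

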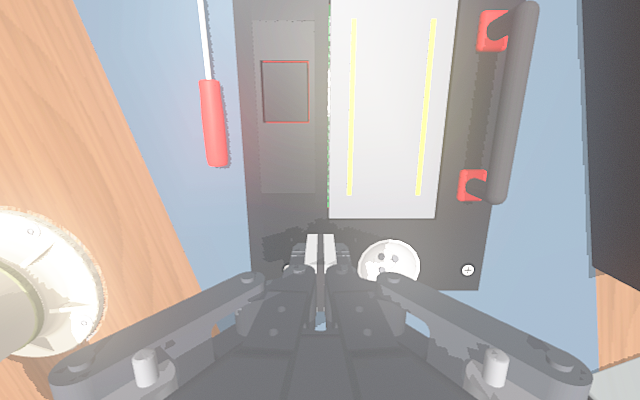

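The wrist view shows the red-outlined pad at (262..309, 61..122), centred at (285.5,91.5). The strip runs (253,20) to (316,193), and the hatch's near edge is at about u=330.

```bash
python3 - <<'E'
from h import *
c,s=load('w1')
for n,u,v,z in [('pad',285.5,91.5,.1045),('padL',285,61,.1045),('padR',286,122,.1045),('stripR',288,193,.1045),('stripL',284,20,.1045)]:
    print(n,at_z(c,s,u,v,z))
w=at_z(c,s,285.5,91.5,.1045)
R=Ro.from_euler('xyz',s['tcp_rot']).as_matrix(); print('tool shift mm',R.T@(w-s['tcp_pos'])*1e3)
E
```

```text
pad [0.46274363 0.13861817 0.1045    ]
padL [0.46976532 0.16217066 0.1045    ]
padR [0.45534466 0.11380017 0.1045    ]
stripR [0.43725413 0.05029786 0.1045    ]
stripL [0.47839711 0.19207582 0.1045    ]
tool shift mm [ 95.58141008 -30.05382449 126.59847302]
```

>>> arm_command(
  plan=[
    [[16,-5,0],[0,0,0]],
    [[16,-5,0],[0,0,0]],
    [[16,-5,15],[0,0,0]],
    [[16,-5,15],[0,0,0]],
    [[16,-5,15],[0,0,0]],
    [[16,-5,15],[0,0,0]],
    [[0,0,15],[0,0,0]],
    [[0,0,15],[0,0,0]],
  ],
)

```text
clock: 3.53
tcp_pos: [0.4627, 0.1408, 0.1405]
tcp_rot: [-3.141, -0.0, 1.297]
contact_force: [0.1, 0.3, -0.5]
grip_width: -0.002
```

>>> arm_command(
  plan=[
    [[0,0,6],[0,0,0]],
    [[0,0,6],[0,0,0]],
    [[0,0,0],[0,0,0]],
    [[0,0,0],[0,0,0]],
    [[0,0,0],[0,0,0]],
    [[0,0,0],[0,0,0]],
    [[0,0,0],[0,0,0]],
    [[0,0,0],[0,0,0]],
  ],
)

```text
clock: 4.2
tcp_pos: [0.4629, 0.1405, 0.1298]
tcp_rot: [3.141, -0.0, 1.297]
contact_force: [-0.5, -0.0, 0.3]
grip_width: -0.0
```

```bash
python3 - <<'E'
from h import *
c,s=snap('wrist','w2'); print(s['tcp_pos'],s['tcp_rot'],s['contact_force'])
im=np.clip(255*(c['color'][:,:,::-1]/255.)**0.5,0,255).astype(np.uint8)
cv2.imwrite('pics/w2g.png',im)
E
```

```text
[0.4628985  0.14045191 0.12977985] [ 3.14079839e+00 -3.21441796e-04  1.29672334e+00] [-0.49838503 -0.04042628  0.26321661]
```

View pics/w2g.png

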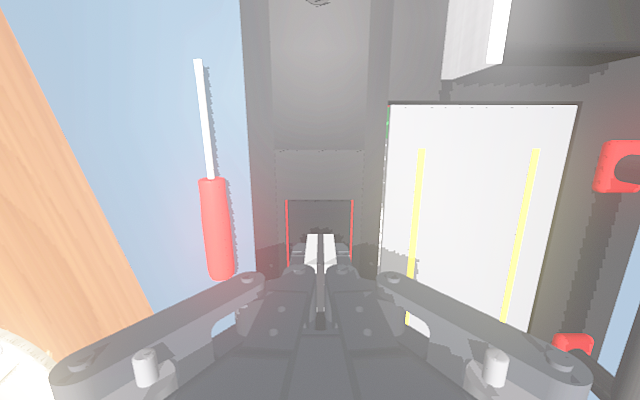

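The fingers are centred between the well's side edges (u 287 and 353, centre 320). I'll go down gently.

>>> arm_command(
  plan=[
    [[0,0,6],[0,0,0]],
    [[0,0,6],[0,0,0]],
    [[0,0,5],[0,0,0]],
    [[0,0,4],[0,0,0]],
    [[0,0,2],[0,0,0]],
    [[0,0,1],[0,0,0]],
    [[0,0,0],[0,0,0]],
    [[0,0,0],[0,0,0]],
  ],
)

```text
clock: 4.92
tcp_pos: [0.4627, 0.1405, 0.1054]
tcp_rot: [3.141, -0.0, 1.297]
contact_force: [0.4, -0.8, 0.1]
grip_width: -0.002
```

>>> arm_command(
  plan=[
    [[0,0,1],[0,0,0]],
    [[0,0,1],[0,0,0]],
    [[0,0,1],[0,0,0]],
    [[0,0,0],[0,0,0]],
    [[0,0,0],[0,0,0]],
    [[0,0,0],[0,0,0]],
    [[0,0,0],[0,0,0]],
    [[0,0,0],[0,0,0]],
  ],
)

```text
clock: 5.58
tcp_pos: [0.4627, 0.1405, 0.1024]
tcp_rot: [3.142, -0.0, 1.297]
contact_force: [0.1, -0.7, -0.2]
grip_width: -0.002
```

The tips are now 2 mm below the strip surface with no force, so they're inside the well. I'll press on in small steps.

>>> arm_command(
  plan=[
    [[0,0,1],[0,0,0]],
    [[0,0,1],[0,0,0]],
    [[0,0,1],[0,0,0]],
    [[0,0,0],[0,0,0]],
    [[0,0,0],[0,0,0]],
    [[0,0,0],[0,0,0]],
    [[0,0,0],[0,0,0]],
    [[0,0,0],[0,0,0]],
  ],
)

```text
clock: 6.25
tcp_pos: [0.4628, 0.1405, 0.0994]
tcp_rot: [3.141, -0.0, 1.297]
contact_force: [0.4, 0.8, 3.6]
grip_width: 0.001
```

>>> arm_command(
  plan=[
    [[0,0,1],[0,0,0]],
    [[0,0,1],[0,0,0]],
    [[0,0,1],[0,0,0]],
    [[0,0,0],[0,0,0]],
    [[0,0,0],[0,0,0]],
    [[0,0,0],[0,0,0]],
    [[0,0,0],[0,0,0]],
    [[0,0,0],[0,0,0]],
  ],
)

```text
clock: 6.92
tcp_pos: [0.4628, 0.1405, 0.0965]
tcp_rot: [3.141, -0.0, 1.297]
contact_force: [-1.5, 0.0, 5.6]
grip_width: 0.002
```

>>> arm_command(
  plan=[
    [[0,0,0.5],[0,0,0]],
    [[0,0,0.5],[0,0,0]],
    [[0,0,0],[0,0,0]],
    [[0,0,0],[0,0,0]],
    [[0,0,0],[0,0,0]],
    [[0,0,0],[0,0,0]],
    [[0,0,0],[0,0,0]],
    [[0,0,0],[0,0,0]],
  ],
)

```text
clock: 7.58
tcp_pos: [0.4628, 0.1405, 0.0955]
tcp_rot: [3.141, -0.0, 1.297]
contact_force: [-1.6, 0.1, 5.8]
grip_width: -0.005
```

```bash
python3 - <<'E'
from h import *
c,s=snap('side','s1'); print(s['tcp_pos'],s['contact_force'])
im=cv2.resize(c['color'][100:260,180:400,::-1],None,fx=3.5,fy=3.5)
cv2.imwrite('pics/s1c.png',im)
E
```

```text
[0.46278719 0.14051609 0.09548923] [-1.64704546  0.08078978  5.78357279]
```

View pics/s1c.png

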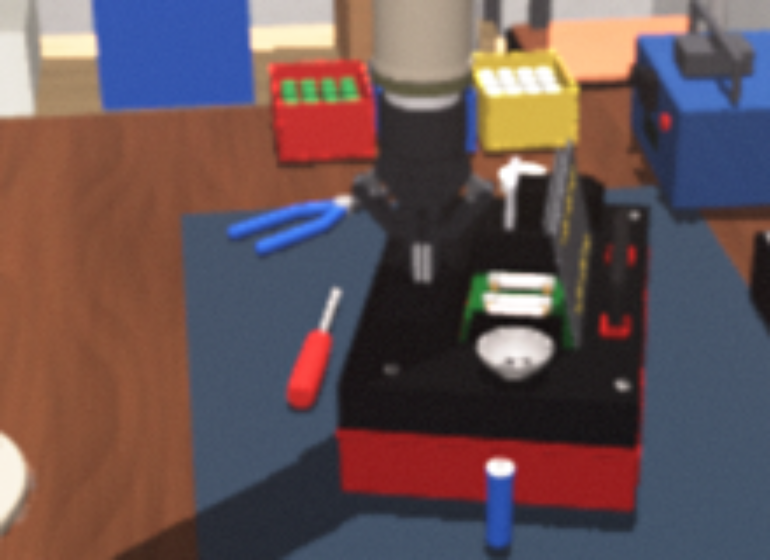

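The hatch stands nearly upright, with its panel at (570,240) and the fuses underneath showing at (515,300). Nothing else has moved. I'll raise the hand straight up.

>>> arm_command(
  plan=[
    [[0,0,-2],[0,0,0]],
    [[0,0,-3],[0,0,0]],
    [[0,0,-5],[0,0,0]],
    [[0,0,-8],[0,0,0]],
    [[0,0,-12],[0,0,0]],
    [[0,0,-15],[0,0,0]],
    [[0,0,-15],[0,0,0]],
    [[0,0,-15],[0,0,0]],
  ],
)

```text
clock: 8.3
tcp_pos: [0.4621, 0.1404, 0.1712]
tcp_rot: [-3.141, 0.0, 1.297]
contact_force: [1.0, 0.1, -0.1]
grip_width: 0.001
```

>>> arm_command(
  plan=[
    [[0,0,-15],[0,0,0]],
    [[0,0,-15],[0,0,0]],
    [[0,0,-10],[0,0,0]],
    [[0,0,-5],[0,0,0]],
    [[0,0,0],[0,0,0]],
    [[0,0,0],[0,0,0]],
    [[0,0,0],[0,0,0]],
    [[0,0,0],[0,0,0]],
  ],
)

```text
clock: 8.97
tcp_pos: [0.4621, 0.1402, 0.2144]
tcp_rot: [-3.14, 0.001, 1.297]
contact_force: [-0.3, -0.0, -0.5]
grip_width: -0.002
```

```bash
python3 - <<'E'
from h import *
c,s=snap('wrist','w3'); print(s['tcp_pos'],s['contact_force'])
a=np.clip(255*(c['color'][:,:,::-1]/255.)**0.5,0,255).astype(np.uint8)[:,100:640]
c,s=snap('side','s2'); b=cv2.resize(c['color'][100:260,180:400,::-1],(412,300))
t0=load('top0')[0]['color']; t=snap('top','t2')[0]['color']
a=cv2.resize(a,(405,300)); T=[cv2.resize(x[130:290,145:365,::-1],(400,290)) for x in(t0,t)]
cv2.imwrite('pics/end.png',np.vstack([np.hstack([a[:,:400],b[:,:400]]),np.hstack(T)]))
E
```

```text
[0.46212734 0.14024352 0.21444205] [-0.33455534 -0.02745509 -0.48041883]
```

View pics/end.png

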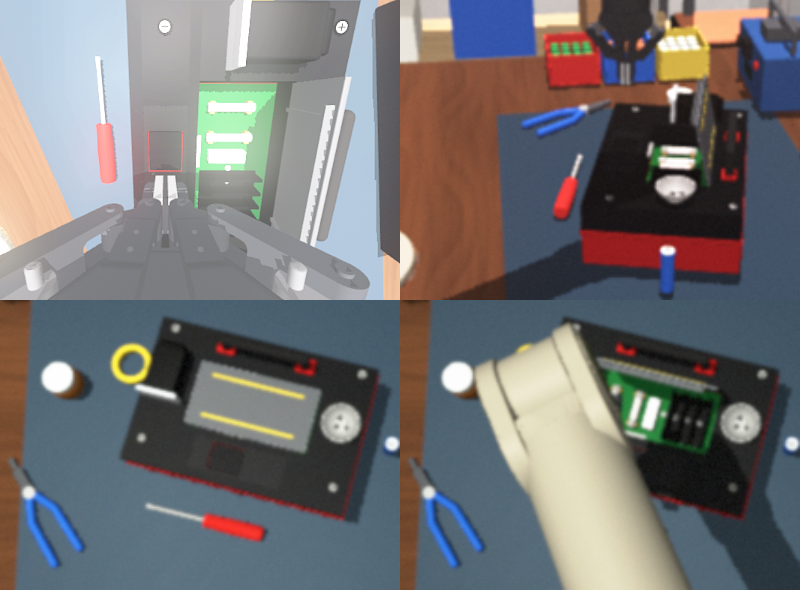

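The hatch is wide open, the fingers are clear about 110 mm up with no contact force, and the pack and everything visible around it are unmoved. The pad shows in its well as it did before. I'm handing in.

```bash
python3 -c "
from station import manip
print(manip.finish_job())"
```

```text
the job is handed in; nothing more can be done
None
```

The hatch is open and the job is handed in; `finish_job` reports no verdict.

**What I did:** I found the pad in the top and wrist pictures at about +18 mm along the strip. The fingertips went straight down there with the fingers shut, so I did not feel along the strip. Touch then confirmed the spot: the tips passed 2 mm below the strip with no force, then met 3.6 N and later 5.8 N as I pressed about 6 mm into the pad. The hatch sprang open, and I raised the hand straight up by about 120 mm.

**Last checks:**
- **Hatch:** wide open in the side, top and wrist views. I judged this from the pictures and did not measure the angle.
- **Force:** about 0.6 N after withdrawal, which is sensor noise. The highest reading while pressing was about 6 N.
- **Pack and parts:** the pack, dish, cell and pliers look where they were in the before and after top views, and the screwdriver does in the side view. The arm partly hid the tape and jar in the last top view, and I did not check the meter in the final pictures. The arm stayed well above all of these.
- **Pad:** it looks back up in its well in the wrist view. I did not measure its height.
- **Time:** about 9 s of the 48 s allowed.

No check failed. The two cameras' pad positions differed by about 4 mm, which did not matter for the fit.

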